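# Kick the sprung tool rest stand over and park the grinder

## Task

Set up the tool rest: push the red kick bar of its sprung stand inwards until the stand goes over centre and snaps upright, and then press steadily on the bar for about a second, with roughly 14 N and never more than 20 N, to be sure that it is home against its stop. Then lay the grey pencil grinder gently, not dropped or forced, into the two forks of the rest, about centred, level, with its burr out over the stand, and let go. Leave the other things on the bench where they are.

Things in the scene. Friction and masses are not known exactly. Their poses are not given: they have to be found in the camera images.
- rest: fixed tool rest: dark base plate 90 (x) x 170 (y) x 12 mm, origin at the centre of its underside, z up. Fixed blue post at y = -50 mm; sprung aluminium stand hinged at y = +50, z = 30 mm about x. Post and (upright) stand end in forks: slots open along y, 32 mm wide in x, 12 mm thick in y, floor 135 mm above the bench, prongs 18 mm higher. Between the forks 88 mm are free
- stand: sprung stand (coil spring at x = +50 mm beside it, below 85 mm), origin on its hinge, x along the hinge, z up along the stand. Parked it leans outwards (to the rest's +y) by 0.42 rad; its other, hard stop is upright. A spring drives it away from a dead centre at 0.20 rad of lean: let go earlier it springs back, beyond it it snaps upright. Pushed level at the bar it resists with 4 to 8 N at first (with rubbing), falling to nothing at dead centre
- kick_bar (a point): red round bar on the stand's outer side, 16 mm thick, 56 mm long along the rest's x; origin at its centre, z along the stand, y outwards. In the rest's frame at y = 101, z = 110 mm when parked, at y = 63, z = 124 mm when upright. Push it towards the rest's -y. Parked, the tips of the stand's fork (140 mm high) reach out to 3 mm short of the bar's outer side
- saddle_floor (a point): centre of the slot floor of the fixed blue post, 135 mm above the bench
- fork_floor (a point): centre of the slot floor of the stand; when upright it is at y = +50, z = 135 mm in the rest's frame. Axes as the stand's
- grinder: cordless pencil grinder lying flat: square grey grip 150 mm long (x), 22 x 22 mm, about 0.2 kg, blue band near the tail; steel collet and brass burr stick out 30 mm at the +x end. Origin at the centre of the grip's underside (z = 0 on the bench); balances within 5 mm of it
- grinder_mid (a point): centre of the grinder's grip, 11 mm above its underside; axes as the grinder's
- grinder_tip (a point): end of the grinder's burr, 105 mm ahead (+x) of grinder_mid on its axis
- scraper: deburring scraper, black flat handle 85x16x14 mm with a thin steel blade, lying flat; bystander; origin at the underside
- file: flat file 165 mm long, 18 mm wide, with a wooden handle, lying flat; bystander; origin at the underside
- hub_ring: machined aluminium ring 110 mm across, 22 mm high; bystander; origin at the underside
- abrasive: grey abrasive block 90x50x30 mm; bystander; origin at the underside
- oil_jar: amber jar 56 mm across, 90 mm high; bystander; origin at the underside
- gauge_block: bright steel block 50x35x30 mm; bystander; origin at the underside

How it is judged:
By the outcome, as a careful person would: the job done as asked, in the order asked, and still so for the second after the job is handed in, with the robot touching nothing.
It also fails if it takes over 69 s, if anything falls off the work surface, if the arm or the gripper's body presses on something with over 40 N, if the wrist force passes 120 N, or if a joint passes its speed limit or range.

## Robot

A 6-joint arm with a two-finger parallel gripper is mounted at the origin on the work surface. World frame = base frame: x ahead of the robot, y to its left, z up, the work surface at z = 0. Lengths are in m, angles in rad, forces in N, time in s.
With the tool pointing down it reaches from about 0.325 to 0.85 m from the base axis. Payload 15.5 kg.
Tool frame: the origin (TCP) lies midway between the tips of the shut fingers; the grasp point (between the pads) lies 19 mm behind it; z points along the fingers, y is the direction in which the jaws open and shut (so a half turn about z gives the same grasp; the last joint's range is limited). The gripper opens to 91 mm and grips with 3 to 60 N. Pads are 32 mm wide; open, the fingers measure 118 mm over their backs; the gripper's body (76 mm by 178 mm) begins 60 mm behind the grasp point.
Start: joints at [-1.298, 0.494, 1.345, -0, 1.302, -0.096], TCP at [0.225, -0.583, 0.214] pointing down, gripper open.
Joint ranges: [-2.91, 2.91], [-0.82, 2.16], [0.22, 2.67], [-1.22, 4.37], [0.12, 2.79], [-3.08, 3.08]. Speed limits (rad/s): [1.89, 1.89, 2.57, 3.01, 3.01, 3.01].

## Interface

Orientations are given as [roll, pitch, yaw] about the fixed x, y, z axes, in that order (R = Rz(yaw) Ry(pitch) Rx(roll)).
In Python, from workcell import * gives the robot as it stands. Calls block until the motion is done:
- movep(position, orientation): joint-space move of the TCP to a pose.
- move_linear(position, attitude=None, vel=0.15, max_force=None): straight line of the TCP; attitude=None keeps the orientation; vel is the mean speed in m/s. With max_force (N) it stops when the force on the tool has changed by that much, and returns True; else False.
- movej(angles): joint-space move.
- move_gripper(opening, f_grip=None): finger opening in m; f_grip is the grip in N (None keeps the last); returns when the fingers have stopped.
- pause(seconds).
- inverse_kinematics(position, orientation): joint angles nearest the present ones, or None.
- snapshot(name): name is "scene" or "side" or "wrist"; returns a dict with "frame" (420x560x3 uint8, blue, green, red), "intrinsics" (3x3 intrinsics, pixels), "dist_coeffs" ([k1, k2, p1, p2, k3] as OpenCV has them; the pictures are not rectified), "R" (3x3) and "t" (3): a world point X has camera coordinates R X + t. Camera axes: x right, y down, z forward; pixel columns grow to the right and rows downward; lengths in m; the calibration is good to about 2 mm. A picture is of the moment at which its call begins. There is no depth.
A pose or a line that the arm cannot do raises IKError and nothing moves.
- job_done(): hands the job in, once; it reports no verdict.
Readings, each from a call of its own:
- current_time_s(): time.
- current_joint_pos(): joint angles.
- current_qd(): joint speeds.
- current_tau(): joint torques, N m.
- current_eef_pos(): TCP position.
- current_tool_rot(): TCP orientation.
- current_contact_force(): force on the tool from outside, world axes, zero at the start.
- current_wrist_torque(): the same for the moment, N m.
- current_grip_width(): finger opening in m.
Only numpy, scipy, OpenCV 4.12 (cv2) and the standard library are available. Lean on these libraries where they do the work, as an engineer would, in place of code of your own. Each camera call takes 0.05 s, during which the arm holds its last target.

## Working session

There is one attempt and no reset: what is moved stays moved. The work goes in short steps, each a Python script; the robot and the scene stay as the last script left them, time stands still between calls to the robot, and variables do not carry over. Pictures are saved under pics/ and viewed, and the job is handed in when it is done.

```bash
mkdir -p pics; ls
cat > h.py <<'E'
from workcell import *
import numpy as np, cv2, pickle
def snap(name,fn):
    s=snapshot(name); cv2.imwrite('pics/%s.png'%fn,s['frame']); pickle.dump(s,open('pics/%s.pkl'%fn,'wb')); return s
def load(fn): return pickle.load(open('pics/%s.pkl'%fn,'rb'))
def proj(s,X):
    r,_=cv2.Rodrigues(np.array(s['R'])); p,_=cv2.projectPoints(np.array(X,float).reshape(-1,1,3),r,np.array(s['t'],float),np.array(s['intrinsics']),np.array(s['dist_coeffs'],float)); return p.reshape(-1,2)
def ray(s,uv,z):
    K=np.array(s['intrinsics']);R=np.array(s['R']);t=np.array(s['t'])
    p=cv2.undistortPoints(np.array(uv,float).reshape(-1,1,2),K,np.array(s['dist_coeffs'],float)).reshape(-1,2)
    C=-R.T@t; out=[]
    for a in p:
        d=R.T@np.array([a[0],a[1],1]); out.append(C+d*(z-C[2])/d[2])
    return np.array(out)
E
python3 - <<'E'
from h import *
for n in ["scene","side","wrist"]:
    s=snap(n,n+'0'); print(n,-np.array(s['R']).T@s['t'])
print(current_time_s(),current_tool_rot())
E
```

```text
pics
scene [ 0.99454808 -0.75984904  1.03710954]
side [0.08983952 0.87049166 0.65708377]
wrist [ 0.29370989 -0.55684276  0.38337972]
0.15 [-3.14064054e+00 -1.01868870e-04  3.67821547e-01]
```

View pics/scene0.png

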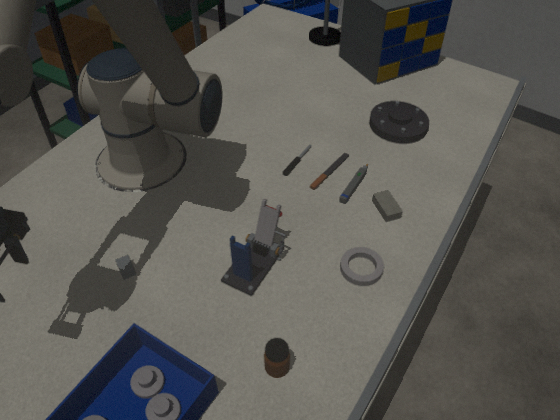

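View pics/side0.png

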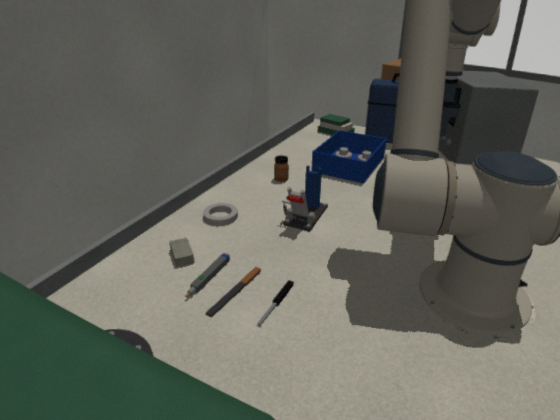

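View pics/wrist0.png

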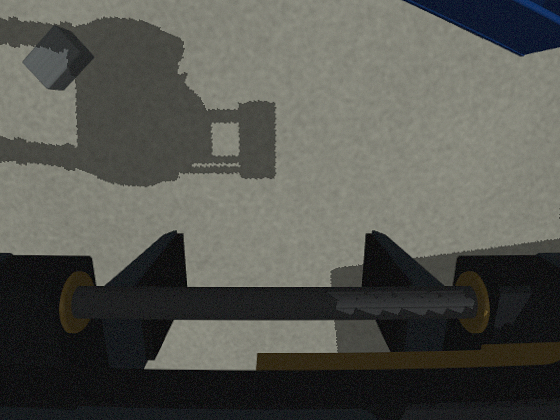

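The scene picture shows the rest near (255,255), with the blue post nearer the camera, and the grinder near (354,183). In the side picture the grinder's blue band is at about (224,258) and its burr at about (190,293). I'll enlarge both areas to get exact pixels.

Run:
```python
from h import *
def crop(fn,x0,y0,w,h,k,o):
    s=load(fn); c=s['frame'][y0:y0+h,x0:x0+w]; c=cv2.resize(c,None,fx=k,fy=k,interpolation=cv2.INTER_CUBIC)
    c=np.clip(c.astype(float)*1.5,0,255).astype(np.uint8)
    for i in range(0,w,10): cv2.putText(c,str(x0+i),(i*k,8),0,.3,(0,255,255)); cv2.line(c,(i*k,8),(i*k,14),(0,255,255))
    for i in range(0,h,10): cv2.putText(c,str(y0+i),(0,i*k+3),0,.3,(0,255,255)); cv2.line(c,(20,i*k),(26,i*k),(0,255,255))
    cv2.imwrite('pics/%s.png'%o,c)
crop('scene0',215,190,90,110,5,'c1')
crop('scene0',330,155,50,55,10,'c2')
crop('side0',270,155,70,75,8,'c3')
crop('side0',180,245,60,55,10,'c4')
```

```text
(no output)
```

View pics/c1.png

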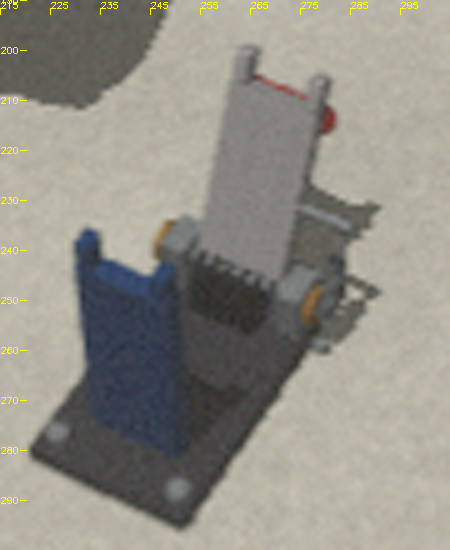

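View pics/c2.png

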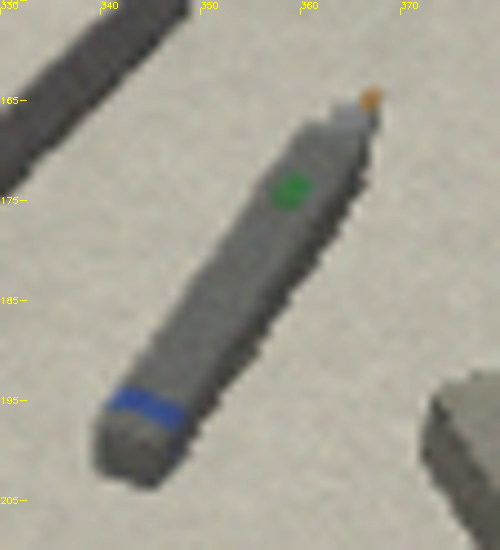

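View pics/c3.png

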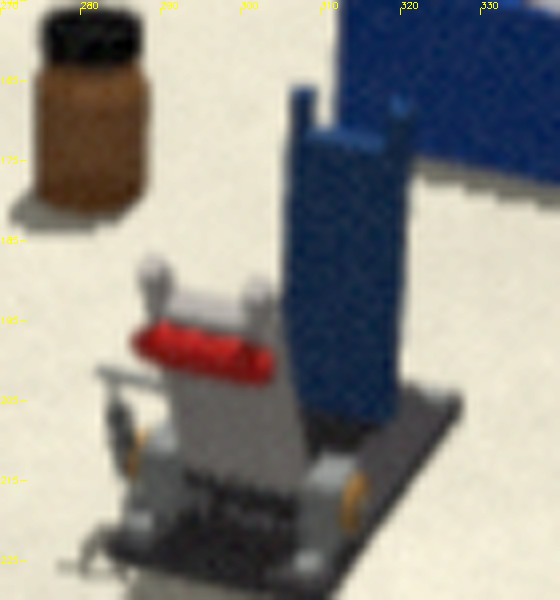

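View pics/c4.png

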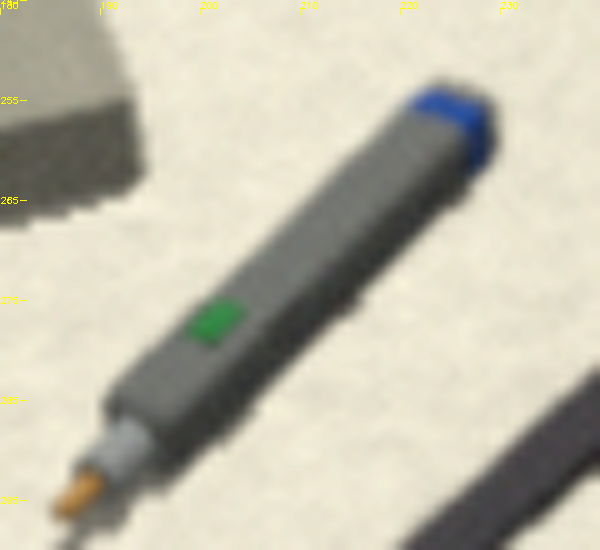

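```bash
cat > fit.py <<'E'
from h import *
from scipy.optimize import least_squares
def fit(obs,x0):
    # obs: list (snap, local xyz, uv, weight)
    def T(p,X): c,s=np.cos(p[2]),np.sin(p[2]); X=np.array(X); return np.array([p[0]+c*X[0]-s*X[1],p[1]+s*X[0]+c*X[1],X[2]])
    def f(p): return np.concatenate([(proj(s,T(p,X))[0]-uv)*w for s,X,uv,w in obs])
    r=least_squares(f,x0,loss='soft_l1'); return r.x,f(r.x).reshape(-1,2)
E
python3 - <<'E'
from fit import *
A=load('scene0');B=load('side0')
def cs(c,o,k): return (np.array(c)+.5)/k-.5+np.array(o)
c1=lambda *c:cs(c,(215,190),5); c2=lambda *c:cs(c,(330,155),10); c3=lambda *c:cs(c,(270,155),8); c4=lambda *c:cs(c,(180,245),10)
g0=ray(A,[c2(120,450),c2(345,120)],0.015); print(g0)
d=g0[1]-g0[0]
L,W=.075,.011
obs=[(A,(.105,0,.011),c2(374,94),1),(B,(.105,0,.011),c4(60,512),1),
 (A,(-L,W,.022),c2(102,425),1),(A,(-L,-W,.022),c2(168,455),1),(B,(L,-W,.022),c4(108,395),1),(B,(L,W,.022),c4(165,438),1),(B,(-L,-W,.022),c4(437,85),.5)]
p,r=fit(obs,[*(g0.mean(0)[:2]),np.arctan2(d[1],d[0])]);print('grinder',p);print(r.round(1))
r0=ray(A,[c1(128,280),c1(282,95)],0.135);print(r0)
P=ray(A,[c1(128,278)],.135)[0][:2];Q=ray(B,[cs((353,138),(270,155),8)],.135)[0][:2];print(P,Q)
obs=[(A,(-.016,-.056,.135),c1(100,263),1),(A,(.016,-.056,.135),c1(155,294),1),(B,(.016,-.044,.135),c3(313,132),1),(B,(-.016,-.044,.135),c3(388,144),1),
(A,(-.045,-.085,.0),c1(32,458),1),(A,(.045,-.085,.0),c1(186,530),1),(A,(-.045,-.085,.012),c1(30,447),1),(B,(-.045,-.085,.012),c3(462,402),1)]
for y in (1.2,1.6,2.0,-1.5,.3):
  p,r=fit(obs,[*P,y-1.57]);print('rest',p,abs(r).sum())
print(r.round(1))
E
```

```text
[[0.62497399 0.16553112 0.015     ]
 [0.61926537 0.32683739 0.015     ]]
grinder [0.62365617 0.24231691 1.62447207]
[[-0.6 -0.3]
 [ 0.1  0.1]
 [-0.3 -0.6]
 [ 0.1 -0.9]
 [-1.5 -0.5]
 [ 0.3 -2.2]
 [-0.7 -1.1]]
[[ 0.53822117 -0.19963868  0.135     ]
 [ 0.53529379 -0.06385973  0.135     ]]
[ 0.5375413  -0.19867367] [ 0.53326422 -0.19701924]
rest [ 0.5321611  -0.14618049  0.08076814] 10.866515372041988
rest [ 0.5321611  -0.14618049  0.08076815] 10.866515409350228
rest [ 0.5321611  -0.14618049  0.08076815] 10.866515426116479
rest [ 0.5321611  -0.14618049 -6.20241715] 10.866515424413876
rest [ 0.5321611  -0.14618049  0.08076815] 10.866515420423411
[[-1.5  1.3]
 [-0.5  0.1]
 [-1.3  0.5]
 [-1.2  0.8]
 [-0.1 -0.2]
 [ 0.3 -0.4]
 [-0.2 -0.8]
 [-0.3 -1.4]]
```

Both fits are consistent: residuals are about 1–2 px, and the post and grinder sizes match. The rest is at about (0.532, -0.146) with yaw 0.08. The grinder is at about (0.624, 0.242) with yaw 1.62. I'll refine the rest with the wrist camera on the way.

Run:
```python
from h import *
yaw=0.08+np.pi/2
movep([0.53,-0.21,0.33],[np.pi,0,yaw]); print(current_time_s(),current_joint_pos(),current_contact_force())
s=snap('wrist','w1'); print(-np.array(s['R']).T@s['t'])
move_gripper(0.0,40)
```

```text
1.95 [-4.83387382e-01  3.24372666e-01  1.30430810e+00 -1.82952711e-04
  1.51336701e+00 -5.61748942e-01] [ 1.18715051 -0.77530301 -0.63883007]
[ 0.52365889 -0.13726972  0.49965589]
```

View pics/w1.png

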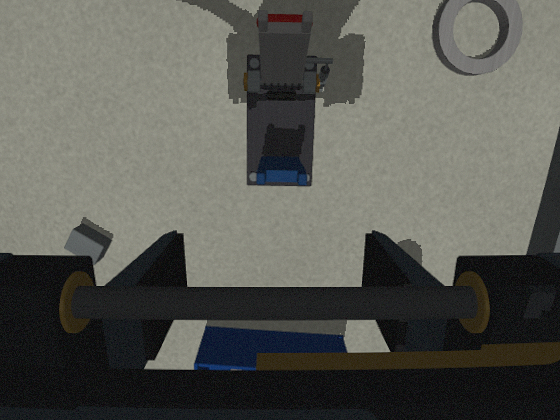

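The wrist picture shows the rest from (247,185) up to the red bar at (285,17). I'll enlarge it and overlay the fitted model as a check.

Run:
```python
from fit import *
s=load('w1')
x0,y0,w,h,k=235,0,110,200,3
k=4;y0=60;h=135
c=cv2.resize(s['frame'][y0:y0+h,x0:x0+w],None,fx=k,fy=k,interpolation=cv2.INTER_CUBIC)
c=np.clip(c.astype(float)*1.8,0,255).astype(np.uint8)
c2=c.copy()
p=[0.5322,-0.1462,0.0808]
def W(X):
    X=np.array(X);cc,ss=np.cos(p[2]),np.sin(p[2]);return np.array([p[0]+cc*X[0]-ss*X[1],p[1]+ss*X[0]+cc*X[1],X[2]])
for X in [(-.045,-.085,.012),(.045,-.085,.012),(-.045,.085,.012),(.045,.085,.012),(-.016,-.056,.135),(.016,-.056,.135),(-.016,-.044,.135),(.016,-.044,.135)]:
    u=proj(s,W(X))[0]; print(X,u.round(1)); v=((u-[x0,y0]+.5)*k-.5).astype(int); cv2.drawMarker(c2,tuple(int(a) for a in v),(0,255,0),0,10,1)
cv2.imwrite('pics/w1c.png',np.hstack([c,c2])[:, :880])
```

```text
(-0.045, -0.085, 0.012) [246.8 183.5]
(0.045, -0.085, 0.012) [312.2 183.3]
(-0.045, 0.085, 0.012) [244.1  51.5]
(0.045, 0.085, 0.012) [315.2  51.4]
(-0.016, -0.056, 0.135) [265.9 178.5]
(0.016, -0.056, 0.135) [297.1 178.4]
(-0.016, -0.044, 0.135) [265.8 166.9]
(0.016, -0.044, 0.135) [297.2 166.8]
```

View pics/w1c.png

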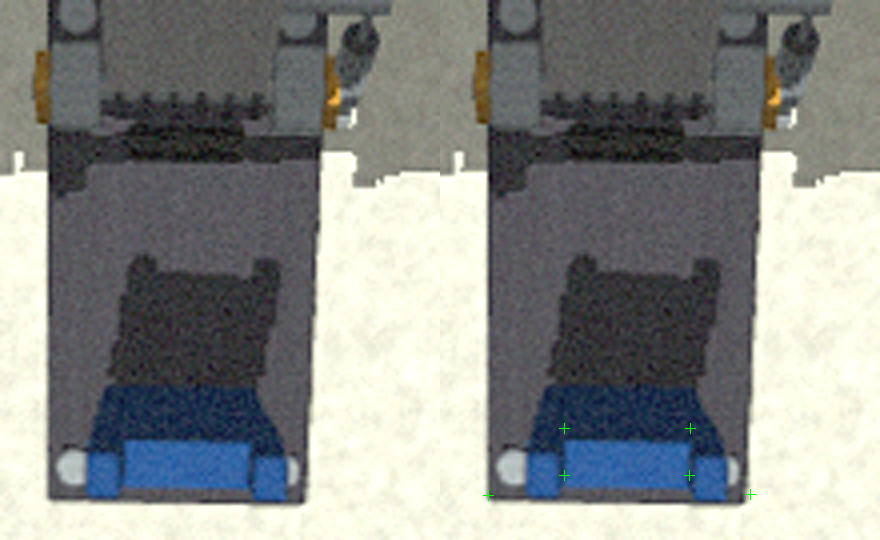

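Run:
```python
from fit import *
A=load('scene0');B=load('side0');C=load('w1')
def cs(c,o,k): return (np.array(c)+.5)/k-.5+np.array(o)
c1=lambda *c:cs(c,(215,190),5); c3=lambda *c:cs(c,(270,155),8); w=lambda *c:cs(c,(235,60),4)
ab=[(A,(-.016,-.056,.135),c1(100,263),1),(A,(.016,-.056,.135),c1(155,294),1),(B,(.016,-.044,.135),c3(313,132),1),(B,(-.016,-.044,.135),c3(388,144),1),
(A,(-.045,-.085,.0),c1(32,458),1),(A,(.045,-.085,.0),c1(186,530),1),(A,(-.045,-.085,.012),c1(30,447),1),(B,(-.045,-.085,.012),c3(462,402),1)]
wc=[(C,(-.016,-.044,.135),w(124,441),1),(C,(.016,-.044,.135),w(250,441),1),(C,(.016,-.056,.135),w(250,488),1),(C,(-.016,-.056,.135),w(124,488),1),
(C,(-.045,-.085,.012),w(49,496),1),(C,(.045,-.085,.012),w(305,498),1)]
for o in (ab,wc,ab+wc):
  p,r=fit(o,[.532,-.146,.08]);print(p,'\n',r.round(1).tolist())
```

```text
[ 0.5321611  -0.14618049  0.08076815] 
 [[-1.5, 1.3], [-0.5, 0.1], [-1.3, 0.5], [-1.2, 0.8], [-0.1, -0.2], [0.3, -0.4], [-0.2, -0.8], [-0.3, -1.4]]
[ 0.53280399 -0.14902811  0.06997836] 
 [[0.1, -0.4], [-0.0, -0.1], [-0.3, -0.3], [0.0, -0.5], [-0.4, 1.6], [0.9, 1.6]]
[ 0.53272036 -0.14860648  0.07245303] 
 [[-2.0, 1.9], [-1.1, 0.9], [-1.1, 0.2], [-1.0, 0.5], [-0.7, 0.3], [-0.4, 0.4], [-0.7, -0.2], [-0.0, -1.6], [0.1, -0.8], [0.0, -0.6], [-0.2, -0.7], [0.1, -0.9], [-0.3, 1.3], [1.0, 1.2]]
```

```bash
cat >> h.py <<'E'
P=np.array([0.5327,-0.1485]); Y=0.0725
ex=np.array([np.cos(Y),np.sin(Y)]); ey=np.array([-np.sin(Y),np.cos(Y)])
ATT=[np.pi,0,Y+np.pi/2]
def RW(x,y,z): return [*(P+ex*x+ey*y),z]
E
python3 - <<'E'
from h import *
movep(RW(0,.165,.30),ATT); 
move_linear(RW(0,.165,.10),vel=.2)
f0=np.array(current_contact_force()); print(current_time_s(),current_grip_width(),f0)
s=snap('scene','s2')
hit=move_linear(RW(0,.100,.10),vel=.03,max_force=15)
f=np.array(current_contact_force());e=np.array(current_eef_pos()); print(hit,f-f0,(e[:2]-P)@ey,(e[:2]-P)@ex,e[2],current_time_s())
snap('scene','s3');snap('side','d3')
E
```

```text
5.425 0.0006642714626417709 [-0.04738751 -0.13027276 -0.37096689]
False [ 0.33881558 -0.94320034  0.08525348] 0.10008910778541401 2.2039963814901574e-05 0.10002360165582123 7.7917
```

Run:
```python
from h import *
a=load('s3')['frame'][180:300,200:320]; b=load('d3')['frame'][130:250,250:370]
cv2.imwrite('pics/c5.png',np.hstack([cv2.resize(x,None,fx=3.3,fy=3.3,interpolation=cv2.INTER_CUBIC) for x in (a,b)]))
```

```text
(no output)
```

View pics/c5.png

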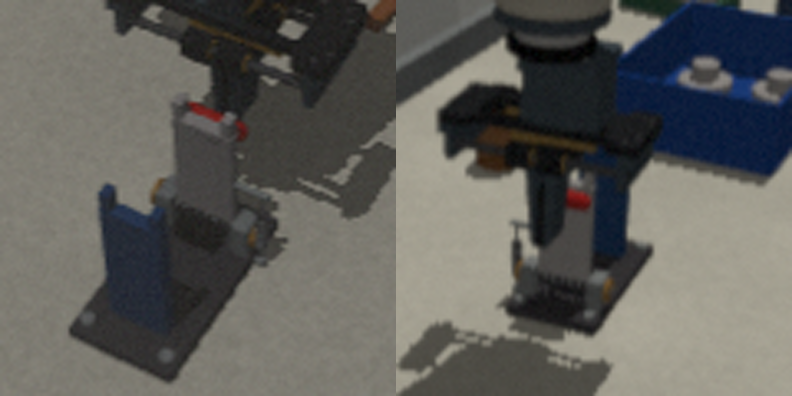

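The stand looks upright and clear of the finger, which reads about 1 N. Next is the controlled press.

```bash
cat > press.py <<'E'
from h import *
d=np.array([*ey,0])
def F(n=4):
    v=[]
    for _ in range(n):
        v.append(np.array(current_contact_force())@d); pause(.01)
    return np.mean(v)
f0=F(8); print('f0',f0)
hit=move_linear(RW(0,.075,.10),vel=.008,max_force=5)
y=(np.array(current_eef_pos())[:2]-P)@ey
print(hit,y,F()-f0,current_time_s())
if hit:
    log=[];good=0;T0=None
    for i in range(120):
        f=F(2)-f0; t=current_time_s(); log.append((round(t,2),round(f,1),round(y*1e3,2)))
        if f>12.3 and T0 is None: T0=t
        if T0 and t-T0>1.3: break
        e=13.7-f
        if abs(e)<.7: pause(.03); continue
        y-=np.clip(e*2e-5,-2e-4,2e-4); move_linear(RW(0,y,.10),vel=.01)
    print(log)
E
python3 press.py
```

```text
f0 -0.09565588541585152
True 0.0886292473710203 3.2369314483075704 9.6
[(9.62, np.float64(2.7), np.float64(88.63)), (9.88, np.float64(3.1), np.float64(88.43)), (10.15, np.float64(5.2), np.float64(88.23)), (10.42, np.float64(7.1), np.float64(88.06)), (10.68, np.float64(8.1), np.float64(87.93)), (10.95, np.float64(9.4), np.float64(87.81)), (11.22, np.float64(9.4), np.float64(87.73)), (11.48, np.float64(10.7), np.float64(87.64)), (11.75, np.float64(10.9), np.float64(87.58)), (12.02, np.float64(10.9), np.float64(87.53)), (12.28, np.float64(11.7), np.float64(87.47)), (12.55, np.float64(12.3), np.float64(87.43)), (12.82, np.float64(12.2), np.float64(87.4)), (13.08, np.float64(12.7), np.float64(87.37)), (13.35, np.float64(13.0), np.float64(87.35)), (13.62, np.float64(12.3), np.float64(87.34)), (13.88, np.float64(12.8), np.float64(87.31)), (14.15, np.float64(13.6), np.float64(87.29)), (14.2, np.float64(12.5), np.float64(87.29)), (14.47, np.float64(13.6), np.float64(87.27))]
```

Run:
```python
from h import *
d=np.array([*ey,0])
move_linear(RW(0,.08718,.10),vel=.01)
l=[]
for i in range(20):
    l.append(round(float(np.array(current_contact_force())@d)+.1,1)); pause(.055)
print(l)
move_linear(RW(0,.165,.10),vel=.12)
f=np.array(current_contact_force())@d; print(f,current_time_s())
move_linear(RW(0,.165,.30),vel=.25)
move_gripper(.06,15)
movep([.628,.16,.30],[np.pi,0,1.6245]); 
snap('wrist','w4'); snap('scene','s4'); snap('side','d4'); print(current_time_s(), current_joint_pos())
```

```text
[14.1, 14.1, 14.3, 13.6, 14.0, 14.6, 14.0, 14.8, 14.6, 14.0, 15.0, 14.8, 14.5, 15.2, 14.2, 14.3, 14.2, 14.4, 14.6, 15.1]
0.01799555237309347 16.6833
19.5333 [ 1.56083335e-01  4.63662321e-01  1.15833640e+00 -1.68823078e-04
  1.51947277e+00  1.03380058e-01]
```

View pics/w4.png

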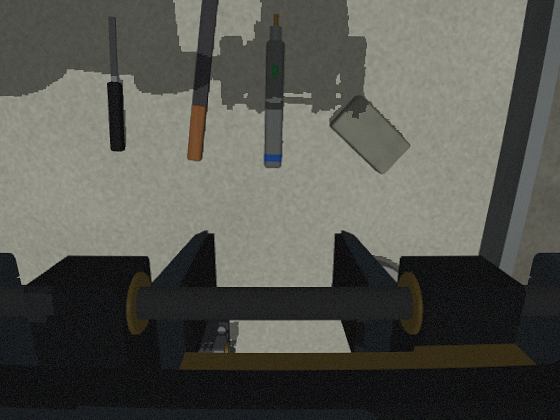

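View pics/s4.png

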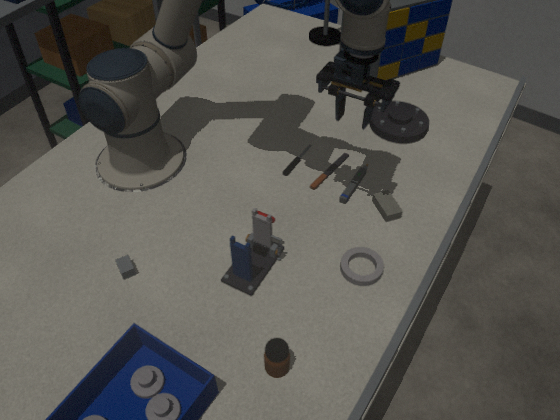

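The stand stays upright. In the wrist picture the grinder runs from (273,166) at the tail to (276,15) at the tip. I'll overlay the model and refine its pose.

Run:
```python
from fit import *
s=load('w4')
x0,y0,w,h,k=250,0,50,175,4
c=cv2.resize(s['frame'][y0:y0+h,x0:x0+w],None,fx=k,fy=k,interpolation=cv2.INTER_CUBIC)
c=np.clip(c.astype(float)*2,0,255).astype(np.uint8); c2=c.copy()
p=[0.62366,0.24232,1.62447]
def W(X):
    X=np.array(X);cc,ss=np.cos(p[2]),np.sin(p[2]);return np.array([p[0]+cc*X[0]-ss*X[1],p[1]+ss*X[0]+cc*X[1],X[2]])
for X in [(-.075,.011,.022),(-.075,-.011,.022),(.075,-.011,.022),(.075,.011,.022),(.105,0,.011)]:
    u=proj(s,W(X))[0]; print(u.round(1)); v=((u-[x0,y0]+.5)*k-.5).astype(int); cv2.drawMarker(c2,tuple(int(a) for a in v),(0,255,0),0,10,1)
r=np.hstack([c,c2]); r=np.hstack([r[:350],r[350:]]); 
cv2.imwrite('pics/w4c.png',r)
a=load('s4')['frame'][190:300,210:300]; b=load('d4')['frame'][150:240,270:340]
cv2.imwrite('pics/c6.png',np.hstack([cv2.resize(x,(400,500),interpolation=cv2.INTER_CUBIC) for x in (a,b)]))
```

```text
[265.3 167.3]
[282.9 167.3]
[283.7  38.2]
[264.6  38.2]
[274.2  12.7]
```

View pics/w4c.png

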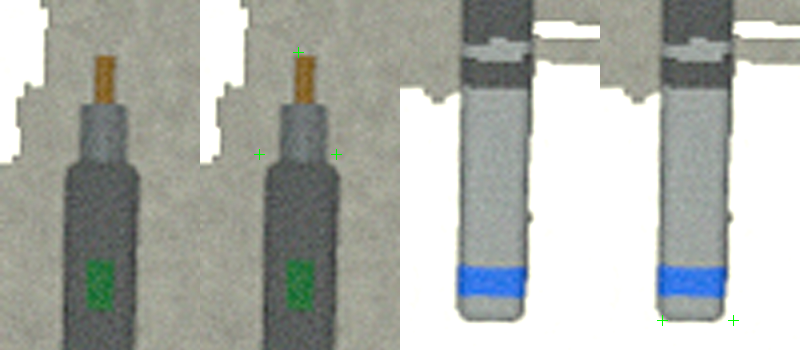

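View pics/c6.png

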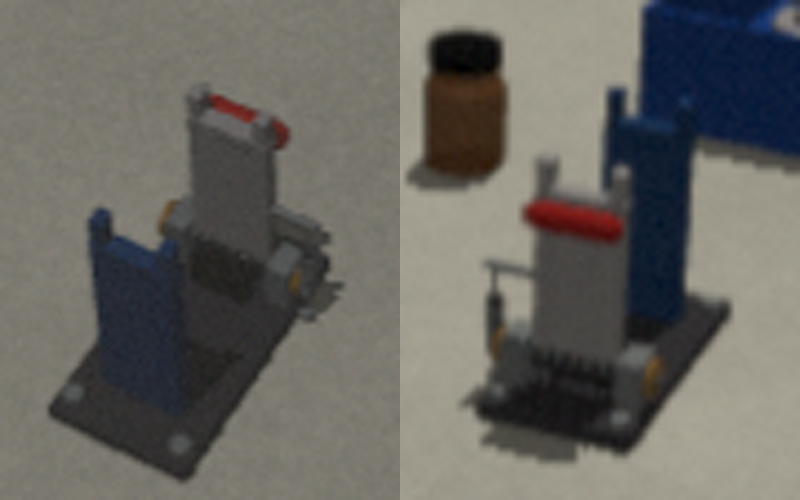

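Run:
```python
from fit import *
s=load('w4'); w=lambda *c:(np.array(c)+.5)/4-.5+np.array([250,0])
obs=[(s,(-.075,.011,.022),w(59,671),1),(s,(-.075,-.011,.022),w(125,671),1),(s,(.075,-.011,.022),w(139,160),1),(s,(.075,.011,.022),w(65,160),1),(s,(.105,0,.011),w(105,56),2)]
p,r=fit(obs,[.6237,.2423,1.6245]);print(p,r.round(1).tolist())
```

```text
[0.62344306 0.24134688 1.60346865] [[-0.6, 0.5], [0.5, 0.9], [0.4, -0.3], [-0.1, -0.8], [-0.1, 0.0]]
```

Run:
```python
from h import *
g=[.6235,.2416]; a=[np.pi,0,1.607]
movep([*g,.12],a)
f0=np.array(current_contact_force())
print(move_linear([*g,.005],vel=.1,max_force=12), np.array(current_contact_force())-f0, current_eef_pos())
move_gripper(0.0,20); print('w',current_grip_width(),current_time_s())
move_linear([*g,.15],vel=.15); print(current_grip_width(), np.array(current_contact_force())-f0, current_wrist_torque())
snap('side','d5')
movep(RW(0,0,.26),ATT); print(current_time_s(),current_joint_pos())
snap('side','d6');snap('scene','s6');snap('wrist','w6')
```

```text
False [-1.32773518 -0.45994117  0.42004586] [0.62393656 0.24175187 0.00565447]
w 0.02199273951398098 22.3083
0.02159529484337596 [-0.12371283 -0.76352964 -3.60252827] [ 0.00921892 -0.05001202  0.0308808 ]
25.0083 [-3.78533037e-01  3.49129979e-01  1.45925159e+00  2.38154998e-04
  1.33364382e+00 -4.51814862e-01]
```

Run:
```python
from h import *
a=load('s6')['frame'][150:300,190:310]; b=load('d6')['frame'][100:250,250:370]
cv2.imwrite('pics/c7.png',np.hstack([np.clip(1.5*cv2.resize(x,(400,500),interpolation=cv2.INTER_CUBIC).astype(float),0,255) for x in (a,b)]))
```

```text
[ WARN:0@0.070] global loadsave.cpp:1063 imwrite_ Unsupported depth image for selected encoder is fallbacked to CV_8U.
```

View pics/c7.png

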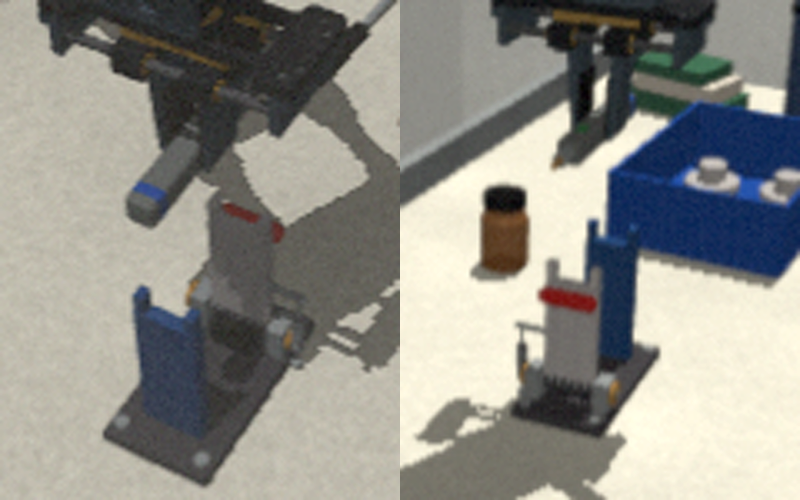

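View pics/w6.png

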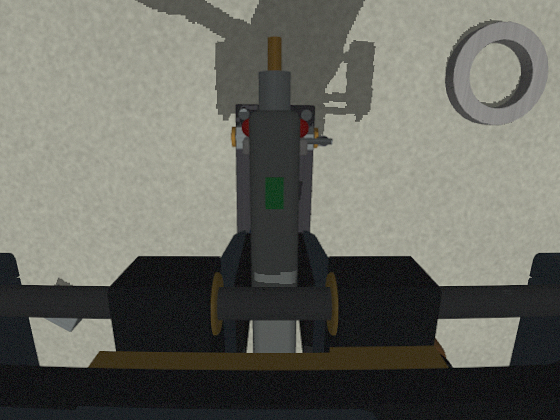

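The grinder is level and centred over the slots: the stand's prongs at (243,116) and (306,116) give a midpoint of 274.5, and the grinder's axis is at about 274. I'll lower it gently now.

Run:
```python
from h import *
f0=np.array(current_contact_force())
print(move_linear(RW(0,0,.165),vel=.1,max_force=8)); print(np.array(current_contact_force())-f0,current_eef_pos())
snap('wrist','w7');snap('scene','s7');snap('side','d7')
a=load('s7')['frame'][170:300,200:304]; b=load('d7')['frame'][120:250,266:370]
cv2.imwrite('pics/c8.png',np.hstack([np.clip(1.5*cv2.resize(x,(400,500),interpolation=cv2.INTER_CUBIC).astype(float),0,255).astype(np.uint8) for x in (a,b)]))
```

```text
False
[-0.34366693 -0.32194503  0.66872747] [ 0.53307063 -0.14863331  0.16555772]
```

View pics/c8.png

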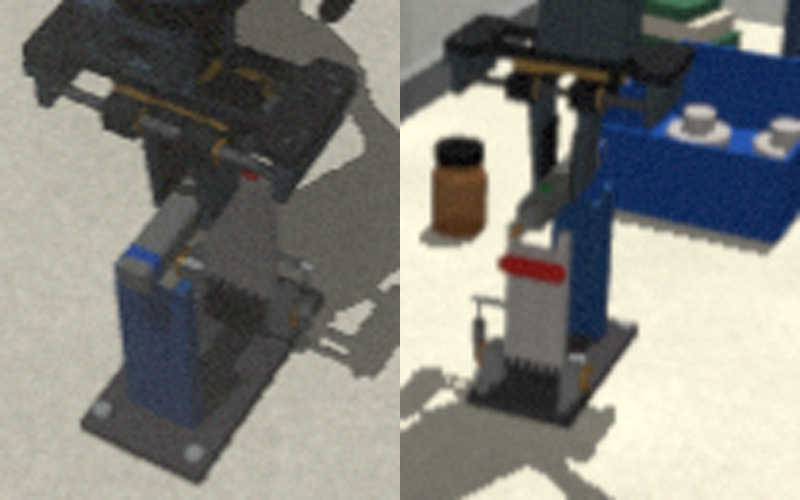

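View pics/w7.png

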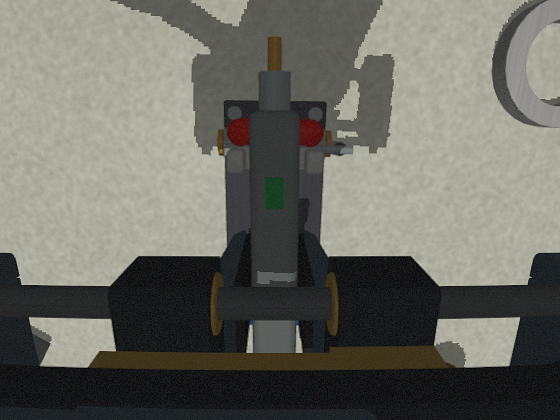

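Run:
```python
from h import *
pause(.2); f0=np.array(current_contact_force())
move_linear(RW(0,0,.147),vel=.05,max_force=5)
print(np.array(current_contact_force())-f0,current_eef_pos())
hit=move_linear(RW(0,0,.1365),vel=.01,max_force=3)
pause(.1);print(hit,np.array(current_contact_force())-f0,current_wrist_torque(),current_eef_pos(),current_time_s())
snap('wrist','w8');snap('scene','s8');snap('side','d8')
a=load('s8')['frame'][190:300,212:300]; b=load('d8')['frame'][140:250,276:364]
cv2.imwrite('pics/c9.png',np.hstack([np.clip(1.5*cv2.resize(x,(400,500),interpolation=cv2.INTER_CUBIC).astype(float),0,255).astype(np.uint8) for x in (a,b)]))
```

```text
[ 0.75124952 -0.03374847 -0.13259239] [ 0.53257327 -0.14843295  0.14667887]
True [-0.16169816 -0.38954047  8.49139166] [ 0.01896812  0.03039584 -0.0469375 ] [ 0.53271579 -0.14848926  0.1398084 ] 27.9417
```

View pics/c9.png

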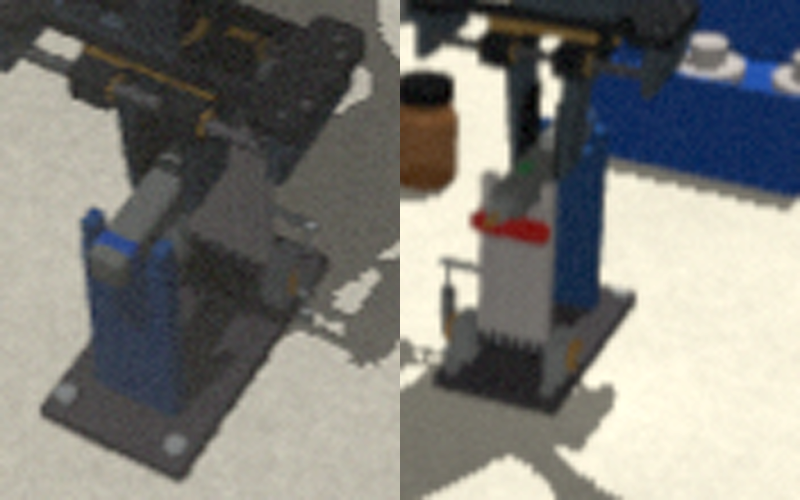

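View pics/w8.png

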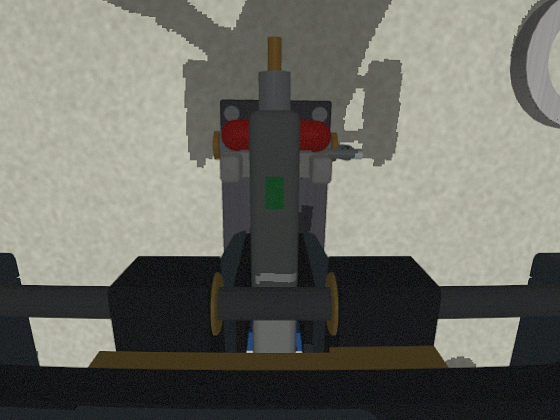

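It is seated: contact came at z = 0.1398, against about 0.1405 expected, and the moments are tiny. I'll ease the load, release, and retreat straight up.

Run:
```python
from h import *
e=current_eef_pos(); f=current_contact_force()[2]
move_linear(RW(0,0,e[2]+.0004),vel=.01); pause(.1); print(f,current_contact_force())
move_gripper(.05); print(current_grip_width())
move_linear(RW(0,0,.26),vel=.12); move_linear(RW(0,-.08,.33),vel=.2)
pause(.3);snap('wrist','w9');snap('scene','s9');snap('side','d9');print(current_time_s(),current_contact_force())
a=load('s9')['frame'][190:300,212:300]; b=load('d9')['frame'][140:250,276:364]
cv2.imwrite('pics/c10.png',np.hstack([np.clip(1.5*cv2.resize(x,(400,500),interpolation=cv2.INTER_CUBIC).astype(float),0,255).astype(np.uint8) for x in (a,b)]))
```

```text
5.728255007153161 [-0.83340704  0.05103823 -2.77493716]
0.04997293562897529
31.3333 [ 0.30335594  0.49695999 -0.66621322]
```

View pics/c10.png

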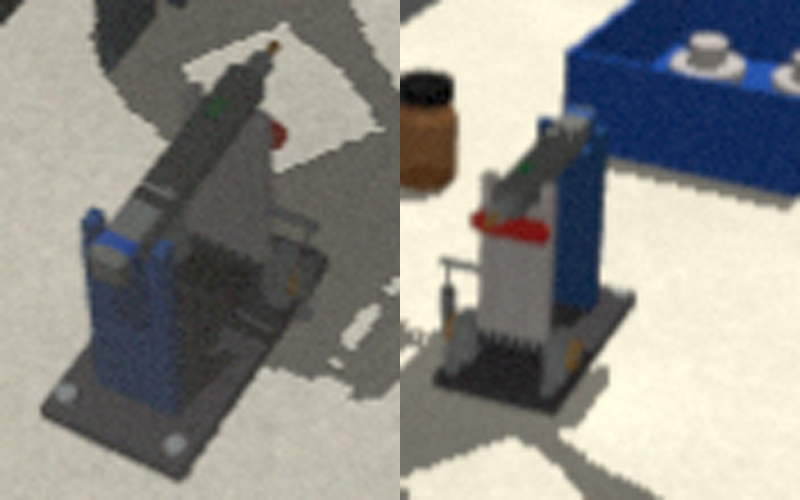

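View pics/w9.png

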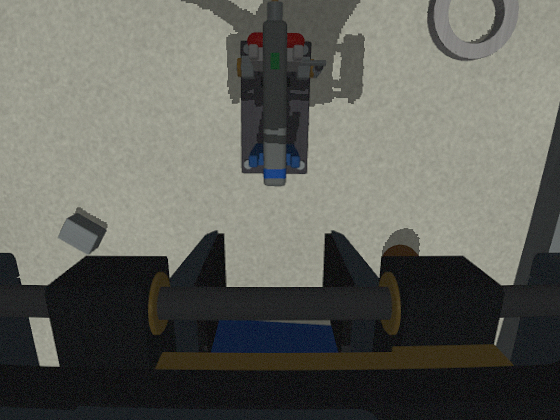

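View pics/s9.png

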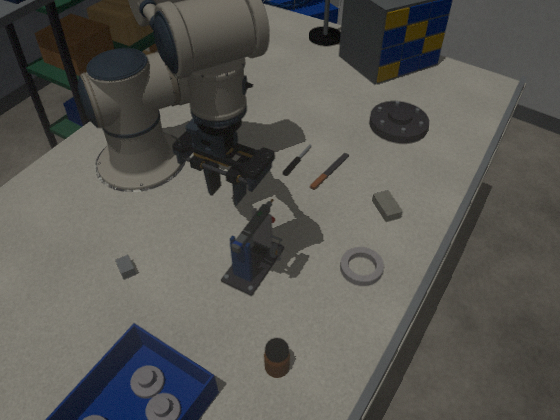

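The grinder lies in both forks with its burr out over the stand, and the bystanders haven't moved. One numeric check of the centring and level, then I hand in.

Run:
```python
from h import *
s=load('w9')
for X in [(0,-.075,.157),(0,.105,.146),(0,.075,.157),(-.011,-.075,.157),(.011,-.075,.157)]: print(X,proj(s,RW(*X))[0].round(1))
x0,y0,w,h,k=235,0,80,195,4
c=cv2.resize(s['frame'][y0:y0+h,x0:x0+w],None,fx=k,fy=k,interpolation=cv2.INTER_CUBIC); c=np.clip(c*2.,0,255).astype(np.uint8)
for X in [(-.011,-.075,.157),(.011,-.075,.157),(-.011,.075,.157),(.011,.075,.157)]:
    v=((proj(s,RW(*X))[0]-[x0,y0]+.5)*k-.5).astype(int); cv2.drawMarker(c,tuple(int(a) for a in v),(0,255,0),0,10,1)
cv2.imwrite('pics/c11.png',np.hstack([c[:390],c[390:]]))
b=load('d9')['frame'][155:215,285:345]
cv2.imwrite('pics/c12.png',np.clip(1.8*cv2.resize(b,None,fx=9,fy=9,interpolation=cv2.INTER_CUBIC).astype(float),0,255).astype(np.uint8))
```

```text
(0, -0.075, 0.157) [274.3 186.7]
(0, 0.105, 0.146) [274.4 -14.6]
(0, 0.075, 0.157) [274.4  18.3]
(-0.011, -0.075, 0.157) [262.9 186.7]
(0.011, -0.075, 0.157) [285.6 186.7]
```

View pics/c11.png

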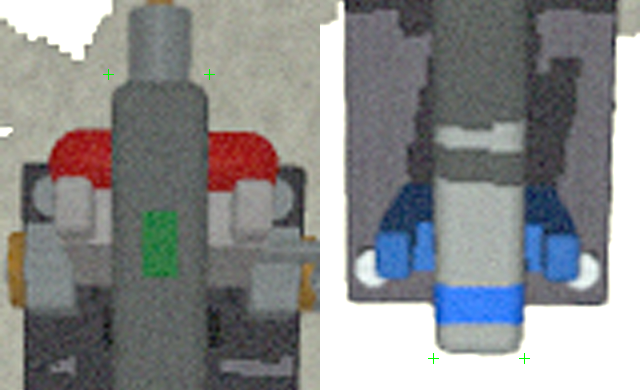

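View pics/c12.png

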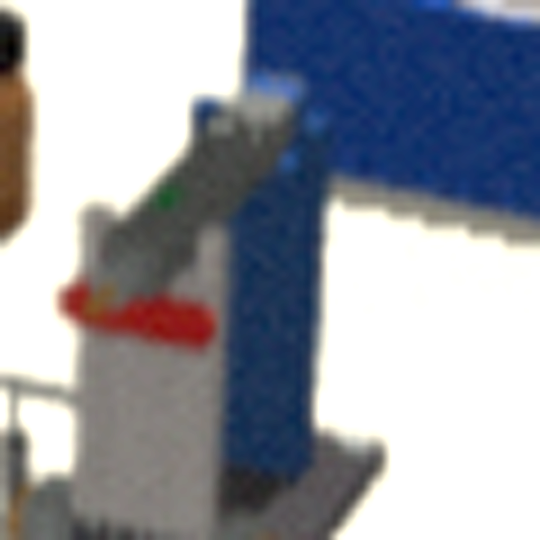

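```bash
python3 -c "
from workcell import *
job_done(); print(current_time_s())"
```

```text
the job is handed in; nothing more can be done
the job is handed in; nothing more can be done
```

The tool rest is set up with the grinder lying in it, and I handed the job in at about 31 s of the 69 s allowed.

- **Stand:** I pushed the red bar with the shut fingers past dead centre and the stand snapped upright. I then pressed on it at about 12.5–13.5 N for 1.5 s, and at 13.6–15.2 N for just over another second. No reading taken during the press was above 15.2 N. After the snap push I only read the force at its end (about 1 N), but that push had a 15 N stop set and it did not trip.
- **Grinder:** It touched down in both forks where expected (tool height 139.8 mm, about 140.5 mm expected). My stop was set at 3 N, but the change in force reached about 8.5 N while it settled. I then eased the tool up 0.4 mm before letting go. That took the force back to roughly the grinder's own weight, so it may have hung a fraction of a millimetre clear at release.
- **Last pictures:** The stand is upright, and the grinder is level, centred to within about 1–2 mm, with its burr out over the stand. The bystanders are where they were and the gripper is clear.
- **Disagreements:** The wrist and fixed cameras differed by about 3 mm on the rest's position, and I used a combined fit. The bar also met the finger about 1.6 mm earlier than that fit predicted. Both are within the room in the forks.

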